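# Earth yourself, then feel the processor

### The job

On the engine-electronics bench, first discharge yourself: with the fingertips push the dome-headed plunger of the earthing post fully down, where it stays. Only then rest the fingertips lightly on the processor, the largest square chip of the opened control unit, for about a second, and draw back a full hand's breadth. Grasp and lift nothing, leave the other two posts, the other chips and the capacitors untouched, and do not shift the control unit, the earthing post or anything else on the bench.

Things in the scene. Friction and masses are not known exactly. Their poses are not given: they have to be found in the camera images.
- ecu: opened engine control unit standing loose on the table, about 0.6 kg: aluminium tray 150 x 140 mm with two side walls 26 mm high, a green circuit board in it, and at its +x end a black connector block 50 x 140 mm, 32 mm high. Origin under the centre of the tray, at table height, x towards the connector block
- board (a joint): how far the green board (144 x 128 mm, top face 30 mm above the table) is pressed down on its spring posts, m: 0 at rest, 0.008 at the stop; straight down, it resists with 1.5 N per mm and comes back up when let go
- processor_top (a point): centre of the upper face of the processor, 35 mm above the table with the board at rest; axes as the control unit's
- processor: the processor: the largest chip on the board, black, square 34 x 34 mm, 5 mm thick, metal legs on all four sides, near the middle of the board; origin at the centre of its underside; goes down with the board
- small_chip: small square black chip 18 x 18 x 3 mm on the board, 52 mm towards -x and 22 mm towards +y of the processor in the unit's axes; origin at the centre of its underside
- long_chip: oblong black chip 30 x 13 x 3 mm on the board, 48 mm towards -x and 48 mm towards -y of the processor; origin at the centre of its underside
- memory_chip: oblong black chip 20 x 13 x 3 mm on the board, 54 mm towards -y of the processor; origin at the centre of its underside
- capacitors: two aluminium can capacitors, 12 mm diameter, 14 mm tall, standing on the board's +x side, 46 mm towards +x and 14 mm and 32 mm towards +y of the processor; the body's origin is the middle of the board's upper face
- earth_post: the earthing post: bare steel post with a smooth round domed head (the plunger), 36 mm across; its base is a dark disc 52 mm across and 14 mm thick; origin under the centre of the base; loose, 0.45 kg
- plunger_top (a point): top of the dome of the earthing post, on its axis, 48 mm above the table when up and 40 mm when fully down
- plunger (a joint): how far the domed plunger is pushed down, m: 0 up (start), 0.008 fully down at a firm stop; it slides straight down against a steady friction of about 3 N and stays where it is left
- hex_post: a post with a flat six-sided head 34 mm across its flats, top 48 mm above the table; does not move down; its base is a dark disc 52 mm across and 14 mm thick; origin under the centre of the base; loose, 0.45 kg
- bar_post: a post with a round crossbar 50 mm long and 12 mm thick, top 48 mm above the table; does not move down; its base is a dark disc 52 mm across and 14 mm thick; origin under the centre of the base; loose, 0.45 kg
- standoff: bystander: small brass cylinder, 16 mm diameter, 30 mm tall, standing loose on the control unit's connector block; origin under its centre
- screwdriver: bystander: screwdriver 190 mm long lying on the table between the unit and the posts; its x axis runs along it
- mug: bystander: white mug, 80 mm diameter, 92 mm tall; origin under its centre
- jar: bystander: amber jar with a metal cap, 68 mm diameter, 100 mm tall; origin under its centre
- mouse: bystander: white computer mouse 105 x 58 x 26 mm; origin under its centre
- carton: bystander: small cardboard carton 88 x 56 x 24 mm; origin under its centre
- dish: bystander: shallow steel dish, 90 mm diameter, 30 mm tall; origin under its centre
Things that resemble listed ones, but are neither listed nor needed, are in the scene too. What is shaped like the earth_post but pink is not meant.

How it is judged:
By the outcome, as a careful person would: the job done as asked, in the order asked, and still so for the second after the job is handed in, with the robot touching nothing.
It also fails if it takes over 45 s, if anything falls off the work surface, if the arm or the gripper's body presses on something with over 40 N, if the wrist force passes 120 N, or if a joint passes its speed limit or range.

### The arm

A 6-joint arm with a two-finger parallel gripper is mounted at the origin on the work surface. World frame = base frame: x ahead of the robot, y to its left, z up, the work surface at z = 0. Lengths are in m, angles in rad, forces in N, time in s.
With the tool pointing down it reaches from about 0.325 to 0.925 m from the base axis. Payload 3.1 kg.
Tool frame: the origin (TCP) lies at the very end of the fingers, on their centre line; the grasp point (between the pads) lies 19 mm behind it; z points along the fingers, y is the direction in which the jaws open and shut (so a half turn about z gives the same grasp; the last joint's range is limited). The gripper opens to 85 mm and grips with 20 to 120 N. Pads are 22 mm wide; open, the fingers measure 114 mm over their backs; the gripper's body (76 mm by 85 mm) begins 54 mm behind the grasp point. The pads swing forward as they close: fully open they stand 13 mm farther back than shut.
Start: joints at [-1.418, 0.217, 1.613, -0, 1.311, -0.112], TCP at [0.164, -0.603, 0.231] pointing down, gripper open.
Joint ranges: [-2.75, 2.75], [-0.78, 2.1], [0.31, 2.55], [-1.13, 4.27], [0.13, 2.63], [-2.58, 2.58]. Speed limits (rad/s): [2.79, 2.79, 3.14, 3.14, 3.14, 3.14].

### API

Orientations are given as a unit quaternion [x, y, z, w].
In Python, from station import monitor, imaging, r gives the robot as it stands. The module is installed in compiled form; this text tells all that it offers.
- The arm moves only by the tool arm_command, never from a script. Its argument "series" is a list of rows, each a list of 5 numbers: the closure, from 0 (fully open) to 1 (shut), then the shift along the tool's x, y, z in units of 40 mm (1.0 is 40 mm), then the turn about the tool's z in units of 8 degrees (1.0 is 8 degrees). A call has 1 to 12 rows; each row is the pose to reach, as a shift and turn from the pose measured when the call began, along the tool's axes at that moment; what a row does not reach only later rows make up. A row lasts 1/10 s, in which the tool goes at most 50 mm and 8.59 degrees, less where a joint would pass 70% of its speed; a pose out of reach is approached as far as the arm can. A call with a gripper value outside its range is refused whole. The fingers move at their own pace and stop on an object; "newtons" is the grip in N (left out, the last holds). Time passes only in rows, so rows that repeat a pose let the fingers close. It gives the time, the measured TCP pose, the force and the opening at its end, in the units of the state.
- monitor.get_obs(): the state, without advancing time (a new reading comes with each control period).
- imaging.camera(name): name is "side" or "top"; returns a dict with "color" (480x640x3 uint8, blue, green, red), "mtx" (3x3 intrinsics, pixels), "T" (4x4, takes a point from camera to world coordinates). Camera axes: x right, y down, z forward; pixel columns grow to the right and rows downward; lengths in m; the calibration is good to about 2 mm. A picture is of the moment at which its call begins. There is no depth.
- r.sign_off(): hands the job in, once; it reports no verdict.
The state is a dict: "time_s": time; "joint_pos": joint angles; "joint_vel": joint speeds; "joint_efforts": joint torques, N m; "eef_pos": TCP position; "eef_rot": TCP orientation; "ft_force": force on the tool from outside, world axes, zero at the start; "torque": the same for the moment, N m; "width": finger opening in m.
Only numpy, scipy, OpenCV 4.12 (cv2) and the standard library are available. Lean on these libraries where they do the work, as an engineer would, in place of code of your own. Each camera call takes 0.05 s, during which the arm holds its last target. There are 200 camera calls.

## Working session

There is one attempt and no reset: what is moved stays moved. The work goes in short steps, Python scripts to look and compute and a tool call to move; the robot and the scene stay as the last step left them, time stands still between calls to the robot, and variables do not carry over. Pictures are saved under pics/ and viewed, about 8 in all and at most 12, crops included, and the job is handed in when it is done.

Besides the shell and the picture viewer there is one more tool, called by a JSON object that holds its "op" and its "data", one argument or row to a line. arm_command: Moves the arm, as the interface text tells. Its arguments: {"type":"object","properties":{"series":{"type":"array","items":{"type":"array","items":{"type":"number"}}},"newtons":{"type":"number"}},"required":["series"]}

```bash
mkdir -p pics
cat > h.py <<'E'
import numpy as np, cv2
from station import monitor, imaging, r
def cam(n,f=None):
    c=imaging.camera(n)
    if f: cv2.imwrite('pics/'+f,c['color'])
    return c
def ray(c,u,v):
    d=np.linalg.inv(c['mtx'])@[u,v,1.]; return c['T'][:3,3],c['T'][:3,:3]@d
def onz(c,u,v,z):
    o,d=ray(c,u,v); return o+d*(z-o[2])/d[2]
def tri(c1,p1,c2,p2):
    o,d=ray(c1,*p1);q,e=ray(c2,*p2);d=d/np.linalg.norm(d);e=e/np.linalg.norm(e)
    t=np.linalg.lstsq(np.c_[d,-e],q-o,rcond=None)[0];a=o+t[0]*d;b=q+t[1]*e
    return (a+b)/2,np.linalg.norm(a-b)
def proj(c,p):
    q=np.linalg.inv(c['T'])@np.r_[p,1.];q=c['mtx']@q[:3];return q[:2]/q[2]
E
python3 - <<'E'
from h import *
for n in('top','side'):
    c=cam(n,n+'0.png');print(n,c['mtx'].round(1).tolist(),c['T'].round(3).tolist())
print(monitor.get_obs())
E
```

```text
top [[534.6, 0.0, 317.7], [0.0, 534.6, 239.2], [0.0, 0.0, 1.0]] [[-0.001, -0.999, 0.033, 0.509], [-1.0, 0.002, 0.013, 0.015], [-0.013, -0.033, -0.999, 1.219], [0.0, 0.0, 0.0, 1.0]]
side [[441.3, 0.0, 317.2], [0.0, 441.3, 236.9], [0.0, 0.0, 1.0]] [[0.934, -0.273, 0.231, 0.33], [-0.358, -0.697, 0.621, -0.55], [-0.009, -0.663, -0.749, 0.775], [0.0, 0.0, 0.0, 1.0]]
{'time_s': 0.1, 'joint_pos': array([-1.41818763e+00,  2.17700239e-01,  1.61481546e+00, -8.89400309e-06,
        1.31133103e+00, -1.12204924e-01]), 'joint_vel': array([-0.00082798, -0.00078023, -0.0024362 , -0.00029867,  0.00072845,
       -0.00068954]), 'joint_efforts': array([-1.05468200e-03, -3.98073971e+01, -3.04970276e+01, -1.75949804e-04,
        4.21001911e-03,  8.02005587e-06]), 'eef_pos': array([ 0.16348008, -0.60245033,  0.2300637 ]), 'eef_rot': array([ 9.91246236e-01,  1.32021320e-01, -2.70626483e-05, -1.12671715e-03]), 'ft_force': array([ 0.15250458, -0.56422122,  0.2000285 ]), 'torque': array([ 0.01281607, -0.03446206, -0.00789132]), 'width': 0.08520243080763848}
```

View pics/top0.png

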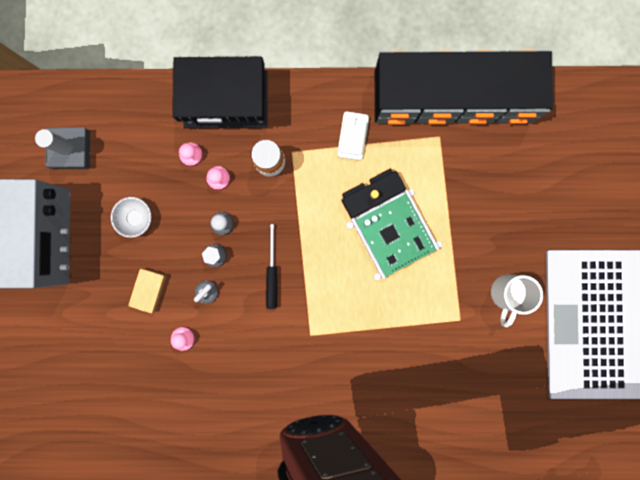

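View pics/side0.png

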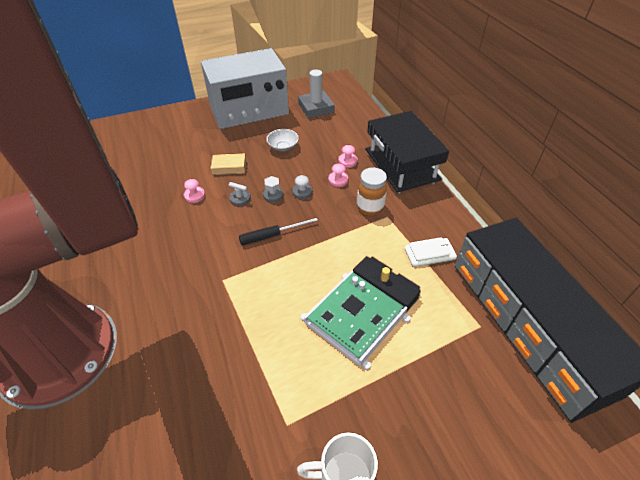

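The top view shows three grey posts at (222,223), (214,256) and (206,291), with pink decoys at (190,153), (218,178) and (182,339). The ECU is at about (395,235), with its processor at (390,233). In the side view the posts are at (302,183), (272,186) and (239,193), and the processor is at (353,305). The grey post with the round head is the one at (222,223). I'll confirm that in an enlarged crop and measure it.

Run:
```python
from h import *
t=cam('top');s=cam('side')
def crop(c,x,y,w,h,W,H): return cv2.resize(c['color'][y:y+h,x:x+w],(W,H),interpolation=cv2.INTER_CUBIC)
a=crop(t,190,203,56,106,200,378) # unused scale
A=cv2.resize(t['color'][203:309,185:255],None,fx=3,fy=3,interpolation=2)
B=cv2.resize(s['color'][165:215,220:330],None,fx=4,fy=4,interpolation=2)
C=cv2.resize(t['color'][165:285,335:450],None,fx=3,fy=3,interpolation=2)
D=cv2.resize(s['color'][250:370,295:425],None,fx=3,fy=3,interpolation=2)
im=np.zeros((600,800,3),np.uint8)
im[:318,:210]=A; im[:200,220:660]=B
im=np.zeros((600,800,3),np.uint8)
def put(x,y,X):
    X=X[:600-y,:800-x]; im[y:y+X.shape[0],x:x+X.shape[1]]=X
put(0,0,A);put(215,0,B);put(0,325,C[:275]);put(350,205,D)
cv2.imwrite('pics/crop.png',im)
# processor: dark blobs inside the green board
for c,(u,v),n in((t,(390,233),'t'),(s,(353,305),'s')):
    g=cv2.cvtColor(c['color'],6)
    m=(g<75).astype(np.uint8)
    k,l,st,ce=cv2.connectedComponentsWithStats(m,connectivity=4)
    i=l[v,u];cs=cv2.minAreaRect(cv2.findContours((l==i).astype(np.uint8),0,2)[0][0])
    print(n,i,st[i],ce[i],cs)
    if n=='t': pt=ce[i]; box=cv2.boxPoints(cs)
    else: ps=ce[i]
print(tri(t,pt,s,ps), onz(t,*pt,.035),onz(s,*ps,.035))
print([onz(t,*b,.035).round(4) for b in box])
for n,a,b in(('dome',(222,223),(302,180)),('hex',(214,256),(272,182)),('bar',(206,291),(238,187))):
    print(n,tri(t,a,s,b),onz(t,*a,.045),onz(s,*b,.045))
```

```text
t 33 [381 225  18  19 188] [389.06382979 233.89361702] ((389.10296630859375, 233.83824157714844), (13.54838752746582, 14.062884330749512), 59.03623962402344)
s 1436 [342 295  23  21 249] [352.83935743 304.83935743] ((352.52001953125, 304.6399841308594), (17.600000381469727, 15.600000381469727), 36.869895935058594)
(array([ 0.5596076 , -0.12779341,  0.03363724]), np.float64(0.000748541080677463)) [ 0.55920112 -0.12749024  0.035     ] [ 0.55954175 -0.12868673  0.035     ]
[array([ 0.5642, -0.1066,  0.035 ]), array([ 0.5802, -0.1333,  0.035 ]), array([ 0.5544, -0.1486,  0.035 ]), array([ 0.5385, -0.1218,  0.035 ])]
dome (array([0.58419634, 0.23960094, 0.05129323]), np.float64(0.0023002225826378652)) [0.58350001 0.24116582 0.045     ] [0.58751314 0.24611278 0.045     ]
hex (array([0.51201121, 0.2561545 , 0.05454471]), np.float64(0.002481065175860159)) [0.51083083 0.258479   0.045     ] [0.51561703 0.26642322 0.045     ]
bar (array([0.43302641, 0.27527699, 0.04829763]), np.float64(0.0025191383720784967)) [0.43404577 0.27570513 0.045     ] [0.43228699 0.27945515 0.045     ]
```

View pics/crop.png

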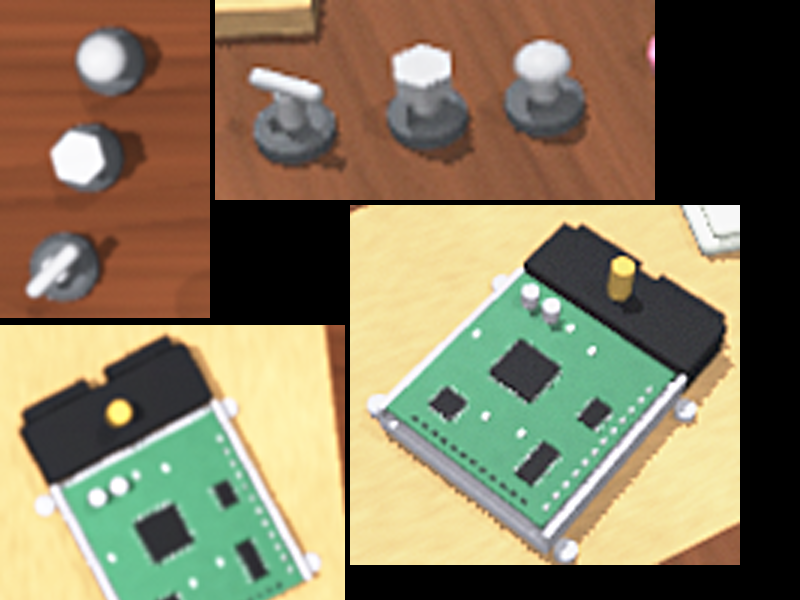

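The crop confirms it: the rightmost post in the side view, top (220,223), has the smooth round dome. The others are a flat hexagon and a crossbar, so the dome is the earthing post. The processor is the largest square chip, triangulated at (0.559,-0.128,0.034), which agrees with the stated 35 mm. Next I'll refine the dome centre by masking the head and base.

Run:
```python
from h import *
t=cam('top');s=cam('side')
P={}
for n,c,(x,y,w,h) in(('t',t,(203,205,40,36)),('s',s,(286,165,34,38))):
    I=c['color'][y:y+h,x:x+w].astype(int)
    gray=I.mean(2);sat=I.max(2)-I.min(2)
    for nm,m in(('head',(gray>140)&(sat<45)),('all',(sat<40)&(gray>45))):
        k,l,st,ce=cv2.connectedComponentsWithStats(m.astype(np.uint8),connectivity=4)
        i=1+st[1:,4].argmax();cn=max(cv2.findContours((l==i).astype(np.uint8),0,1)[0],key=len)
        print(n,nm,st[i][:2]+[x,y],st[i][2:],ce[i]+[x,y],cv2.minEnclosingCircle(cn)); P[n+nm]=ce[i]+[x,y]
print(tri(t,P['thead'],s,P['shead']))
for z in(.036,.042):print(z,onz(t,*P['thead'],z),onz(s,*P['shead'],z))
R=np.array([[.965,.262,0],[.262,-.965,0],[0,0,-1]]).T
o=monitor.get_obs()['eef_pos']
print('units to dome hover z.12',(R.T@(np.r_[onz(t,*P['thead'],.04)[:2],.12]-o))/.04)
```

```text
t head [211 214] [ 16  17 210] [218.21428571 222.14761905] ((15.47826099395752, 17.130434036254883), 8.263830184936523)
t all [210 212] [ 24  23 432] [221.68287037 223.03935185] ((18.59649085998535, 18.105262756347656), 11.786140441894531)
s head [295 175] [ 14  15 131] [301.30534351 180.5648855 ] ((15.362595558166504, 16.744274139404297), 7.382660865783691)
s all [292 175] [ 21  25 378] [301.7989418  187.70899471] ((15.679104804992676, 22.03731346130371), 12.259116172790527)
(array([0.58632181, 0.25033592, 0.04004596]), np.float64(0.0012612517240832852))
0.036 [0.58598386 0.25133634 0.036     ] [0.58833805 0.25454913 0.036     ]
0.042 [0.5855944  0.25013803 0.042     ] [0.58623888 0.24801653 0.042     ]
units to dome hover z.12 [ 15.7753519  -17.82465703   2.77064367]
```

{"op": "arm_command", "data": {
  "series": [
    [1, 0, 0, 0, 0],
    [1, 0, 0, 0, 0],
    [1, 0, 0, 0, 0]
  ],
  "newtons": 20
}}

```text
time_s: 0.6
eef_pos: [0.1635, -0.6029, 0.2308]
eef_rot: [0.991, 0.132, 0.0, -0.0]
ft_force: [-0.6, 0.5, -0.8]
width: 0.0439
```

{"op": "arm_command", "data": {
  "series": [
    [1, 0.7, -0.8, 0, 0],
    [1, 1.4, -1.6, 0, 0],
    [1, 2.1, -2.4, 0, 0],
    [1, 2.8, -3.2, 0, 0],
    [1, 3.5, -4, 0, 0],
    [1, 4.2, -4.8, 0, 0],
    [1, 4.9, -5.6, 0, 0],
    [1, 5.6, -6.4, 0, 0],
    [1, 6.3, -7.2, 0, 0],
    [1, 7, -8, 0, 0],
    [1, 7.7, -8.8, 0, 0],
    [1, 8, -9, 0, 0]
  ]
}}

```text
time_s: 1.8
eef_pos: [0.379, -0.1685, 0.2314]
eef_rot: [0.991, 0.134, 0.001, -0.001]
ft_force: [0.3, -0.1, 0.3]
width: 0.0002
```

{"op": "arm_command", "data": {
  "series": [
    [1, 0.7, -0.8, 0.2, 0],
    [1, 1.4, -1.6, 0.4, 0],
    [1, 2.1, -2.4, 0.6, 0],
    [1, 2.8, -3.2, 0.8, 0],
    [1, 3.5, -4, 1, 0],
    [1, 4.2, -4.8, 1.2, 0],
    [1, 4.9, -5.6, 1.4, 0],
    [1, 5.6, -6.4, 1.6, 0],
    [1, 6.3, -7.2, 1.8, 0],
    [1, 7, -8, 2, 0],
    [1, 7.5, -8.6, 2, 0],
    [1, 7.5, -8.6, 2, 0]
  ]
}}

```text
time_s: 3.0
eef_pos: [0.5782, 0.2465, 0.1522]
eef_rot: [0.991, 0.136, 0.001, -0.002]
ft_force: [0.3, -1.1, 0.5]
width: 0.0005
```

Run:
```python
from h import *
s=cam('side');t=cam('top');o=monitor.get_obs()
print(o['eef_pos'],o['eef_rot'],o['ft_force'],o['joint_pos'],o['width'],proj(s,o['eef_pos']))
A=cv2.resize(s['color'][90:240,200:400],None,fx=4,fy=4,interpolation=2);cv2.imwrite('pics/hov.png',A)
```

```text
[0.57694462 0.24324771 0.15210375] [ 9.90910627e-01  1.34520296e-01  2.98541812e-04 -5.74034095e-04] [-0.35893375  0.28743756 -0.22581971] [2.86454846e-01 2.93879704e-01 1.67503730e+00 1.13379454e-03
 1.17191234e+00 1.58695248e+00] 0.0004338551277074916 [296.49558278 146.56992627]
```

View pics/hov.png

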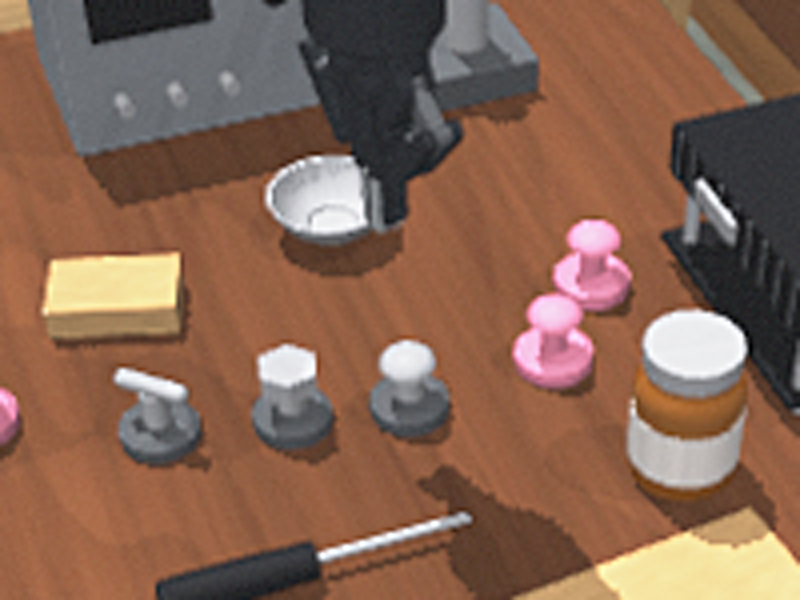

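The closed fingertips show at about (296,145), as their pose predicts, behind and above the domed post. I'll line up over it and descend to just above.

{"op": "arm_command", "data": {
  "series": [
    [1, 0.13, -0.05, 0.5, 0],
    [1, 0.26, -0.1, 1, 0],
    [1, 0.26, -0.1, 1.5, 0],
    [1, 0.26, -0.1, 1.9, 0],
    [1, 0.26, -0.1, 2.2, 0],
    [1, 0.26, -0.1, 2.3, 0],
    [1, 0.26, -0.1, 2.3, 0],
    [1, 0.26, -0.1, 2.3, 0],
    [1, 0.26, -0.1, 2.3, 0]
  ]
}}

```text
time_s: 4.0
eef_pos: [0.5869, 0.2503, 0.0614]
eef_rot: [0.991, 0.135, 0.001, -0.001]
ft_force: [0.5, 0.6, 0.0]
width: -0.0001
```

Run:
```python
from h import *
s=cam('side');t=cam('top');o=monitor.get_obs()
print(o['eef_pos'],o['ft_force'],proj(s,o['eef_pos']))
A=cv2.resize(s['color'][135:215,260:345],None,fx=7,fy=7,interpolation=2);cv2.imwrite('pics/hov2.png',A)
```

```text
[0.58667799 0.25024409 0.06117236] [-0.18142607 -0.41532158 -0.62961316] [300.89445757 174.08313982]
```

View pics/hov2.png

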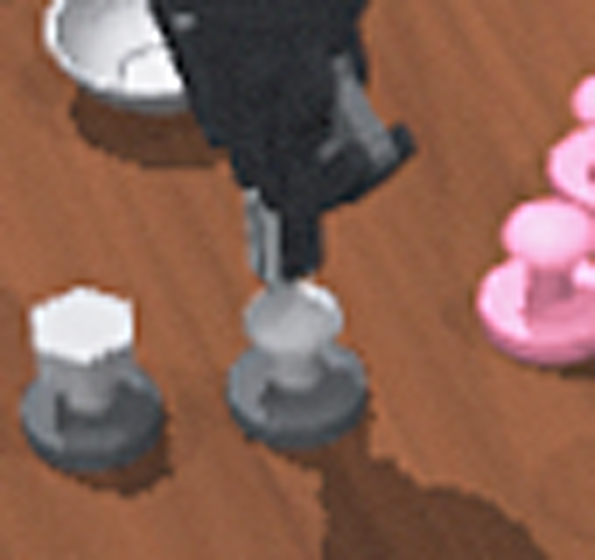

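The fingertips at crop (285,275) sit centred over the dome at crop (294,315), about 13 mm above it. Now I'll press gently.

{"op": "arm_command", "data": {
  "series": [
    [1, 0, 0, 0.1, 0],
    [1, 0, 0, 0.2, 0],
    [1, 0, 0, 0.27, 0],
    [1, 0, 0, 0.32, 0],
    [1, 0, 0, 0.36, 0],
    [1, 0, 0, 0.4, 0],
    [1, 0, 0, 0.43, 0],
    [1, 0, 0, 0.46, 0],
    [1, 0, 0, 0.48, 0],
    [1, 0, 0, 0.48, 0]
  ]
}}

```text
time_s: 5.1
eef_pos: [0.5867, 0.2503, 0.0418]
eef_rot: [0.991, 0.135, 0.001, -0.001]
ft_force: [-1.3, 0.7, 1.8]
width: -0.0004
```

{"op": "arm_command", "data": {
  "series": [
    [1, 0, 0, 0.02, 0],
    [1, 0, 0, 0.04, 0],
    [1, 0, 0, 0.05, 0],
    [1, 0, 0, 0.06, 0],
    [1, 0, 0, 0.06, 0]
  ]
}}

```text
time_s: 5.6
eef_pos: [0.587, 0.2504, 0.04]
eef_rot: [0.991, 0.135, 0.001, -0.001]
ft_force: [-2.7, -0.4, 4.8]
width: -0.0
```

{"op": "arm_command", "data": {
  "series": [
    [1, 0, 0, 0.02, 0],
    [1, 0, 0, 0.04, 0],
    [1, 0, 0, 0.06, 0],
    [1, 0, 0, 0.06, 0]
  ]
}}

```text
time_s: 6.0
eef_pos: [0.587, 0.2504, 0.0398]
eef_rot: [0.991, 0.135, 0.001, -0.001]
ft_force: [-6.1, -2.2, 12.2]
width: -0.0003
```

The height held at 39.8 mm while the force rose to 12 N, so the plunger is on its stop. I'll lift straight up.

{"op": "arm_command", "data": {
  "series": [
    [1, 0, 0, -0.05, 0],
    [1, 0, 0, -0.1, 0],
    [1, 0, 0, -0.3, 0],
    [1, 0, 0, -1, 0],
    [1, 0, 0, -2, 0],
    [1, 0, 0, -3, 0],
    [1, 0, 0, -3.5, 0],
    [1, 0, 0, -3.5, 0]
  ]
}}

```text
time_s: 6.8
eef_pos: [0.59, 0.2512, 0.1851]
eef_rot: [0.991, 0.135, 0.006, -0.001]
ft_force: [0.8, 0.0, 0.4]
width: -0.0003
```

Run:
```python
from h import *
s=cam('side');t=cam('top');o=monitor.get_obs()
print(o['eef_pos'],o['eef_rot'],o['ft_force'],o['joint_pos'])
b=cv2.imread('pics/side0.png')
f=lambda I:cv2.resize(I[160:225,220:335],None,fx=5,fy=5,interpolation=2)[:,:575]
cv2.imwrite('pics/pressed.png',np.vstack([f(b)[:299],f(s['color'])[:299]]))
for n,I in(('before',b),('now',s['color'])):
    J=I[165:203,286:320].astype(int);m=((J.mean(2)>140)&(J.max(2)-J.min(2)<45)).astype(np.uint8)
    k,l,st,ce=cv2.connectedComponentsWithStats(m,connectivity=4);i=1+st[1:,4].argmax();print(n,st[i],ce[i]+[286,165])
for z in(.048,.04):print(proj(s,[.5865,.25,z]))
# axes delta to processor hover
from scipy.spatial.transform import Rotation as Ro
R=Ro.from_quat(o['eef_rot']).as_matrix();print(R.round(3),(R.T@(np.r_[.5593,-.1280,.10]-o['eef_pos'])/.04))
```

```text
[0.58667214 0.25016233 0.17952033] [ 9.90887003e-01  1.34690625e-01  1.02458887e-03 -5.77237330e-04] [-0.0320474  -0.25120437 -1.15896812] [2.92693354e-01 2.87898327e-01 1.62746203e+00 8.70377546e-04
 1.22402745e+00 1.59299212e+00]
before [  9  10  14  15 131] [301.3129771  180.57251908]
now [  9  13  14  12 120] [301.25 182.65]
[301.05159334 178.22331852]
[301.16649147 180.65537461]
[[ 0.964  0.267  0.002]
 [ 0.267 -0.964  0.001]
 [ 0.002 -0.001 -1.   ]] [-3.18734551  8.93009516  1.97329528]
```

View pics/pressed.png

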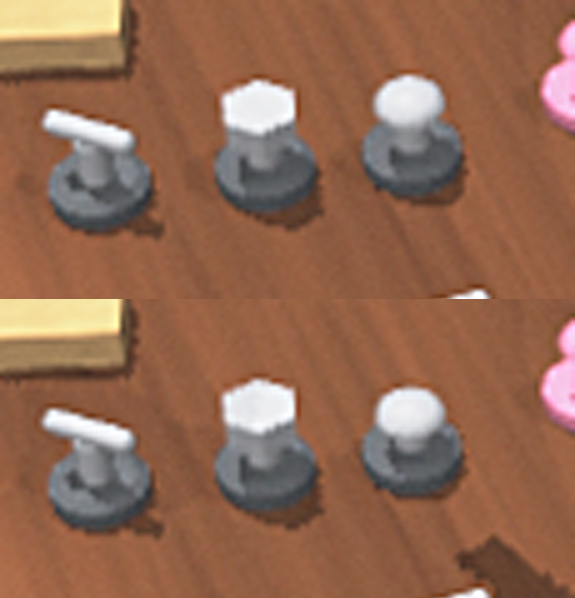

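Before and after: the head dropped by 2–3 px, against 2.4 px predicted for 8 mm. Bases and neighbours are unmoved. Next is the processor, aligning the jaws with the unit on the way.

{"op": "arm_command", "data": {
  "series": [
    [1, -0.3, 0.9, 0, -0.2],
    [1, -0.6, 1.8, 0, -0.4],
    [1, -0.95, 2.7, 0, -0.6],
    [1, -1.3, 3.6, 0, -0.8],
    [1, -1.6, 4.5, 0, -1],
    [1, -1.9, 5.4, 0, -1.2],
    [1, -2.25, 6.3, 0, -1.4],
    [1, -2.6, 7.2, 0, -1.6],
    [1, -2.9, 8.1, 0, -1.8],
    [1, -3.19, 8.93, 0, -1.93],
    [1, -3.19, 8.93, 0.5, -1.93],
    [1, -3.19, 8.93, 1, -1.93]
  ]
}}

```text
time_s: 8.1
eef_pos: [0.5577, -0.1292, 0.1362]
eef_rot: [0.964, 0.265, -0.0, -0.001]
ft_force: [-0.5, 0.4, -0.2]
width: -0.0003
```

{"op": "arm_command", "data": {
  "series": [
    [1, 0, 0, 0.5, 0],
    [1, 0, 0, 1, 0],
    [1, 0, 0, 1.3, 0],
    [1, 0, 0, 1.3, 0],
    [1, 0, 0, 1.3, 0],
    [1, 0, 0, 1.3, 0]
  ]
}}

```text
time_s: 8.7
eef_pos: [0.5585, -0.1293, 0.0851]
eef_rot: [0.964, 0.265, 0.001, -0.001]
ft_force: [-0.2, -0.6, 0.3]
width: 0.0002
```

```bash
cat > d.py <<'E'
from h import *
from scipy.spatial.transform import Rotation as Ro
import sys
s=cam('side');o=monitor.get_obs();R=Ro.from_quat(o['eef_rot']).as_matrix()
print(o['time_s'],o['eef_pos'],o['ft_force'],np.degrees(np.arctan2(R[1,0],R[0,0])),proj(s,o['eef_pos']))
print(R.T@(np.r_[.5593,-.1280,.035]-o['eef_pos'])/.04)
cv2.imwrite('pics/'+sys.argv[1],cv2.resize(s['color'][220:370,285:435],None,fx=4,fy=4,interpolation=2))
E
python3 d.py p1.png
```

```text
8.75 [ 0.55871482 -0.12938896  0.08541596] [-0.06804485  0.44150143 -0.74332642] 30.77269250319286 [353.97969514 290.60642576]
[ 0.02781679 -0.0214482   1.26047279]
```

View pics/p1.png

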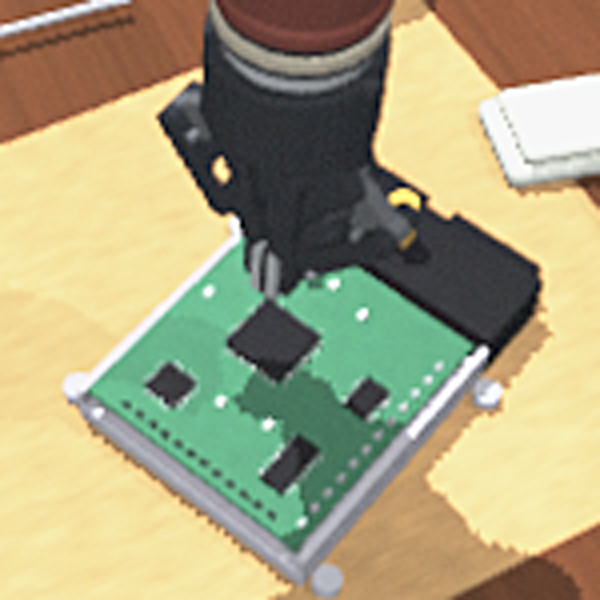

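The fingertips show at crop (275,295), centred over the processor at crop (275,340) and 50 mm above it, with the jaws aligned. The other chips, the capacitors and the standoff are clear. I'll descend gently.

{"op": "arm_command", "data": {
  "series": [
    [1, 0.03, -0.02, 0.4, 0],
    [1, 0.03, -0.02, 0.75, 0],
    [1, 0.03, -0.02, 0.95, 0],
    [1, 0.03, -0.02, 1.08, 0],
    [1, 0.03, -0.02, 1.12, 0],
    [1, 0.03, -0.02, 1.12, 0]
  ]
}}

```text
time_s: 9.35
eef_pos: [0.5592, -0.128, 0.0402]
eef_rot: [0.964, 0.265, 0.001, -0.001]
ft_force: [0.1, 0.8, 0.6]
width: -0.0002
```

{"op": "arm_command", "data": {
  "series": [
    [1, 0, 0, 0.03, 0],
    [1, 0, 0, 0.06, 0],
    [1, 0, 0, 0.09, 0],
    [1, 0, 0, 0.12, 0],
    [1, 0, 0, 0.12, 0]
  ]
}}

```text
time_s: 9.85
eef_pos: [0.5591, -0.1279, 0.0353]
eef_rot: [0.964, 0.265, 0.0, -0.001]
ft_force: [0.3, 0.0, 0.5]
width: 0.0003
```

{"op": "arm_command", "data": {
  "series": [
    [1, 0, 0, 0.02, 0],
    [1, 0, 0, 0.04, 0],
    [1, 0, 0, 0.04, 0],
    [1, 0, 0, 0.04, 0]
  ]
}}

```text
time_s: 10.25
eef_pos: [0.5592, -0.128, 0.0339]
eef_rot: [0.964, 0.265, 0.001, -0.001]
ft_force: [-1.0, -0.1, 2.3]
width: -0.0005
```

```bash
python3 d.py p2.png
```

```text
10.3 [ 0.55920661 -0.12797583  0.03387647] [-1.03830438  0.6147483   2.6852773 ] 30.770377634477 [352.50708776 304.91783463]
[ 0.00174052  0.00167953 -0.02808759]
```

View pics/p2.png

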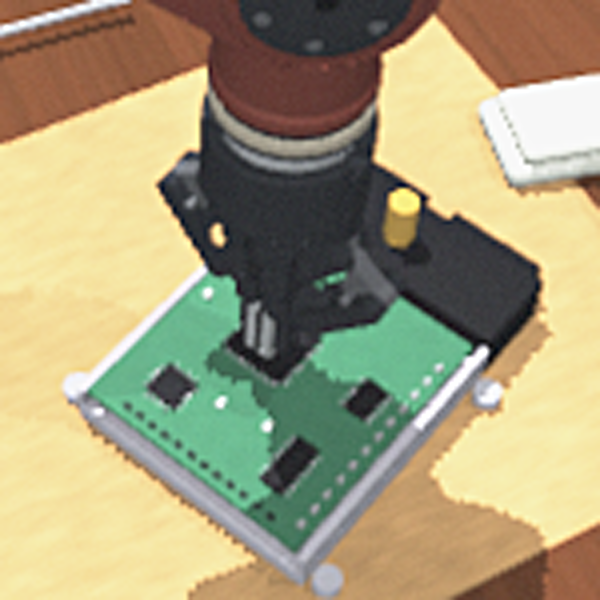

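The fingertips rest on the processor at crop (265,355) with about 2 N. I'll hold for about another 0.9 s.

{"op": "arm_command", "data": {
  "series": [
    [1, 0, 0, 0.01, 0],
    [1, 0, 0, 0.01, 0],
    [1, 0, 0, 0.01, 0],
    [1, 0, 0, 0.01, 0],
    [1, 0, 0, 0.01, 0],
    [1, 0, 0, 0.01, 0],
    [1, 0, 0, 0.01, 0],
    [1, 0, 0, 0.01, 0]
  ]
}}

```text
time_s: 11.1
eef_pos: [0.5592, -0.128, 0.0335]
eef_rot: [0.964, 0.265, 0.001, -0.001]
ft_force: [-0.2, 1.5, 2.0]
width: 0.0001
```

{"op": "arm_command", "data": {
  "series": [
    [1, 0, 0, -0.05, 0],
    [1, 0, 0, -0.2, 0],
    [1, 0, 0, -0.7, 0],
    [1, 0, 0, -1.5, 0],
    [1, 0, 0, -2.5, 0],
    [1, 0, 0, -3.5, 0],
    [1, 0, 0, -4, 0],
    [1, 0, 0, -4, 0],
    [1, 0, 0, -4, 0],
    [1, 0, 0, -4, 0]
  ]
}}

```text
time_s: 12.1
eef_pos: [0.5576, -0.1277, 0.1912]
eef_rot: [0.964, 0.265, -0.001, -0.002]
ft_force: [-0.4, 0.3, -1.0]
width: -0.0
```

Run:
```python
from h import *
o=monitor.get_obs();print(o['time_s'],o['eef_pos'],o['ft_force'])
s=cam('side')['color'];t=cam('top')['color']
f=lambda I:I[130:380,190:460]
b=cv2.imread('pics/side0.png');d=cv2.absdiff(b,s)
im=np.hstack([f(s),f(d)]);cv2.imwrite('pics/end.png',cv2.resize(im,None,fx=1.48,fy=1.48))
```

```text
12.1 [ 0.55761822 -0.12771049  0.1911862 ] [-0.42837747  0.31153676 -0.97048001]
```

View pics/end.png

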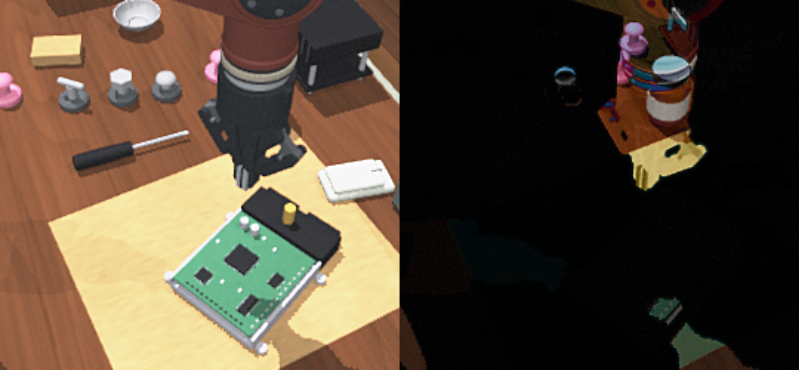

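The difference from the first picture shows only the lowered plunger at (565,80), the arm and its shadows. The unit, the posts and the standoff are unmoved, and the fingertips are 157 mm clear of the chip. I'm handing in.

```bash
python3 -c "
from h import *
print(r.sign_off())"
```

```text
the job is handed in; nothing more can be done
None
```

I pushed the domed earthing plunger fully down, then rested the closed fingertips on the processor, drew back and handed the job in at about 12 s.

- **Plunger:** The tip stopped at 39.8 mm against a firm stop, with the force rising to about 12 N up and about 6 N sideways. The side view shows the head 2–3 px lower, where 8 mm should give 2.4 px, and the base in the same place.
- **Processor:** The fingertips rested on it for about 1 s with about 2 N. That pressed the board down only 1–1.5 mm, and I then drew back about 157 mm.
- **Final check:** Compared with the first picture, only the lowered plunger, the arm and its shadows had changed; the parts of the bench hidden behind the arm could not be compared. The last force readings were near zero.
- **Disagreement:** My first hand-picked dome point came out about 3 mm too high, with a 2.3 mm gap between the two views. The head mask brought the gap down to 1.3 mm, and I used that.

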